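# Turn the tiffin lid to its key and press it home

## Robot

A 6-joint arm with a two-finger parallel gripper is mounted at the origin on the work surface. World frame = base frame: x ahead of the robot, y to its left, z up, the work surface at z = 0. Lengths are in m, angles in rad, forces in N, time in s.
With the tool pointing down it reaches from about 0.4 to 0.825 m from the base axis. Payload 7 kg.
Tool frame: the origin (TCP) lies midway between the tips of the shut fingers; the grasp point (between the pads) lies 19 mm behind it; y points along the fingers, z is the direction in which the jaws open and shut, and the axes are right-handed (so a half turn about y gives the same grasp; the last joint's range is limited). The gripper opens to 88 mm and grips with 3 to 60 N. Pads are 19 mm wide; open, the fingers measure 130 mm over their backs; the gripper's body (78 mm by 193 mm) begins 47 mm behind the grasp point.
Start: joints at [1.608, 0.359, 0.012, 0, -1.224, -0.288], TCP at [0.168, 0.654, 0.227] pointing down, gripper open.
Joint ranges: [-3.07, 3.07], [-1.43, 2.12], [-1.02, 1.25], [-3.03, 1.67], [-3.05, -0], [-3.03, 3.03]. Speed limits (rad/s): [2.39, 2.39, 3.01, 3.14, 3.14, 3.14].

## Interface

Orientations are given as [roll, pitch, yaw] about the fixed x, y, z axes, in that order (R = Rz(yaw) Ry(pitch) Rx(roll)).
In Python, from station import arm gives the robot as it stands.
- The arm moves only by the tool move_arm, never from a script. Its argument "deltas" is a list of rows, each an object with "dp": the shift along the tool's x, y, z in mm, a list of three; "rotation": the turn, a rotation vector about the tool's x, y, z in degrees, a list of three. A call has 1 to 5 rows; each row shifts and turns the pose as measured when the row begins, along the tool's axes as they then stand; what a row does not reach is not made up. A row lasts 1/12 s, in which the tool goes at most 41.7 mm and 7.16 degrees, less where a joint would pass 70% of its speed; a pose out of reach is approached as far as the arm can. A call is refused whole if a number of a shift passes 41.7 or a number of a turn 7.16, either way. A call with a gripper value outside its range is refused whole. "jaw" is the closure in counts, from 0 (fully open) to 255 (shut), set as the call begins (left out, the last holds). The fingers move at their own pace and stop on an object; "squeeze" is the grip in N (left out, the last holds). Time passes only in rows, so rows that do not move let the fingers close. It gives the time, the measured TCP pose, the force and the opening at its end, in the units of the state.
- arm.get_state(): the state, without advancing time (a new reading comes with each control period).
- arm.grab_frame(name): name is "scene" or "top" or "wrist"; returns a dict with "pixels" (420x560x3 uint8, red, green, blue), "z_map" (420x560 float32, m along the optical axis (not along the pixel's ray), 0 where there is no reading), "fx", "fy", "cx", "cy" (pixels), "k1" (the pictures are not rectified: a ray, as slopes to the right and down, at radius r is drawn at 1 + k1 r^2 times it, then the intrinsics apply), "cam_to_world" (4x4, takes a point from camera to world coordinates); the wrist camera has in their place "mount" (4x4, takes a point from camera to tool coordinates, whose origin is the TCP and whose axes are the tool frame's). Camera axes: x right, y down, z forward; pixel columns grow to the right and rows downward; lengths in m; the calibration is good to about 2 mm. A picture is of the moment at which its call begins: read the wrist's pose just before it.
- arm.job_done(): hands the job in, once; it reports no verdict.
The state is a dict: "t": time; "q": joint angles; "qd": joint speeds; "joint_efforts": joint torques, N m; "eef_pos": TCP position; "ee_rot": TCP orientation; "force": force on the tool from outside, world axes, zero at the start; "moment": the same for the moment, N m; "width": finger opening in m.
Only numpy, scipy, OpenCV 4.12 (cv2) and the standard library are available. Lean on these libraries where they do the work, as an engineer would, in place of code of your own. Each camera call takes 0.05 s, during which the arm holds its last target.

## Task

Close the tiffin carrier: with a fingertip against the handle bar, turn the lid until the notch in its edge stands over the key lug on the carrier's side, then press the lid down on its middle until it is fully home on the rim. Do not grip, lift or tip the lid, be gentle, leave everything else on the bench where it stands, and finish clear of it.

Things in the scene. Friction and masses are not known exactly. Their poses are not given: they have to be found in the camera images.
- carrier: Aluminium tiffin carrier, 126 mm across, held fast in a round wooden stand (184 mm across) fixed to the bench; a folded wire bail hangs low on the side opposite the lug. Origin: on the bench, on its vertical axis; z up, x towards the key lug. Its rim, 122 mm above the bench, carries the seated lid's plate.
- lug (a point): Key lug (the pin): upright aluminium tongue fixed to the carrier's outside, 10 mm wide, round-topped, running radially from 64 to 94 mm from the axis, so its outer part sticks out beyond the lid. This point: on its top, 70 mm from the axis, 129.5 mm above the bench (7.5 mm above the rim, 1.5 mm below the unseated lid).
- lid: Loose aluminium lid, about 0.3 kg: plate 152 mm across, 4 mm thick, one notch in its edge. Origin: centre of the plate's underside; z up, x towards the notch. A stub under its centre (1.5 mm play) turns in a socket on the carrier's axis. At the start it lies level on a tight rubber seal, underside 131 mm above the bench, 9 mm above the rim; about 2 N sideways on the bar's end turns it and it stays as turned.
- notch (a point): The lid's notch, 18 mm wide, 15 mm deep, open outwards. This point: on the plate's underside, mid-notch, 70 mm from the lid's centre. With the lug below the notch, about 5 N down on the boss slides the lid 9 mm down to the rim, where it stays; otherwise the lug blocks it.
- boss_top (a point): Centre of the flat top of the lid's handle, 26 mm above the plate's underside: 157 mm above the bench at the start, 148 mm when seated. The handle stands 22 mm high on the plate: a round boss 34 mm across in the middle of a straight upright bar 104 mm long, 12 mm thick, lying along the lid's x axis (one end points at the notch).
- cup: Bystander, to be left where it stands: a grey plastic cup, 72 mm across, 85 mm high. Origin: centre of its underside.
- bowl: Bystander, to be left where it stands: a small steel bowl, 90 mm across, 35 mm high. Origin: centre of its underside.
- tray: Bystander, to be left where it stands: a stainless tray 200 x 280 x 22 mm. Origin: centre of its underside.
- mortar: Bystander, to be left where it stands: a stone mortar, 124 mm across, 75 mm high. Origin: centre of its underside.
- pestle: Bystander, to be left where it stands: a stone pestle standing on end, 42 mm thick, 112 mm high. Origin: centre of its underside.
- basket: Bystander, to be left where it stands: a round bamboo rice basket, 150 mm across, 110 mm high. Origin: centre of its underside.
- jar: Bystander, to be left where it stands: a glass jar with steel cap, 80 mm across, 110 mm high. Origin: centre of its underside.

How it is judged:
At the end, for the whole second after the job is handed in: The lid's plate lies level (within 0.03 rad) on the rim, its underside less than 1.8 mm above it, centred within 4 mm and the notch within 8 mm of the lug (as far as the slot lets it), and at rest (z of lid in the frame of carrier below 0.1238 m and horizontal distance between notch and lug below 0.008 m and horizontal distance between lid and carrier below 0.004 m and angle between lid's own z axis and vertical below 0.03 rad and linear speed of lid below 0.01 m/s); the robot touches nothing.
It fails at once if the lid is lifted (z of lid in the frame of carrier above 0.139 m).
It fails at once if the lid is tipped (angle between lid's own z axis and vertical above 0.15 rad).
It fails at once if the lid is gripped or pressed roughly (more than 38 N from the fingers) (contact force between the fingers and lid above 38 N).
It fails at once if a bystander is moved more than 30 mm or tipped over (distance of any of cup, bowl, tray, mortar, pestle, basket, jar from where it was at the start of the episode above 0.03 m or angle between any of cup, bowl, tray, mortar, pestle, basket, jar's own z axis and vertical above 0.3 rad).
It also fails if it takes over 64 s, if anything falls off the work surface, if the arm or the gripper's body presses on something with over 40 N, if the wrist force passes 120 N, or if a joint passes its speed limit or range.

## Working session

There is one attempt and no reset: what is moved stays moved. The work goes in short steps, Python scripts to look and compute and a tool call to move; the robot and the scene stay as the last step left them, time stands still between calls to the robot, and variables do not carry over. Pictures are saved under pics/ and viewed, and the job is handed in when it is done.

Besides the shell and the picture viewer there is one more tool, called after "Emit:" by a JSON object that holds its "name" and its "arguments", one argument or row to a line. move_arm: Moves the arm, as the interface text tells. Its arguments: {"type":"object","properties":{"deltas":{"type":"array","items":{"type":"object","properties":{"dp":{"type":"array","items":{"type":"number"}},"rotation":{"type":"array","items":{"type":"number"}}}}},"jaw":{"type":"number"},"squeeze":{"type":"number"}},"required":["deltas"]}

```bash
mkdir -p pics
cat > h.py <<'E'
import numpy as np,cv2
from station import arm
from scipy.spatial.transform import Rotation as R
def save(n,f): cv2.imwrite(f'pics/{n}.png',f['pixels'][:,:,::-1])
def c2w(f,s):
    if 'cam_to_world' in f: return np.array(f['cam_to_world'])
    T=np.eye(4);T[:3,:3]=R.from_euler('xyz',s['ee_rot']).as_matrix();T[:3,3]=s['eef_pos'];return T@np.array(f['mount'])
def undist(f,uv):
    uv=np.atleast_2d(np.asarray(uv,float));K=np.array([[f['fx'],0,f['cx']],[0,f['fy'],f['cy']],[0,0,1]])
    return cv2.undistortPoints(uv[:,None],K,np.array([f['k1'],0,0,0.]))[:,0]
def ray(f,s,uv,z):
    T=c2w(f,s);d=undist(f,uv);d=np.c_[d,np.ones(len(d))]@T[:3,:3].T
    return T[:3,3]+d*((z-T[2,3])/d[:,2])[:,None]
def cloud(f,s):
    T=c2w(f,s);v,u=np.mgrid[:420,:560];uv=np.c_[u.ravel(),v.ravel()]
    d=undist(f,uv);Z=f['z_map'].ravel();P=np.c_[d*Z[:,None],Z]@T[:3,:3].T+T[:3,3];P[Z==0]=np.nan
    return P.reshape(420,560,3)
E
python3 - <<'E'
from h import *
s=arm.get_state();print(s)
for n in ['scene','top','wrist']:
    f=arm.grab_frame(n);save(n+'0',f);print(n,f['fx'],f['k1'],c2w(f,s).round(3).tolist())
E
```

```text
{'t': 0.0, 'q': array([ 1.60812548e+00,  3.59357078e-01,  1.10664528e-02, -3.68935460e-04,
       -1.22410010e+00, -2.88076126e-01]), 'qd': array([ 0.00136671, -0.0004698 , -0.00090749, -0.00059607,  0.00136326,
        0.00228756]), 'joint_efforts': array([-8.07803626e-04, -5.82713842e+01,  2.93068850e+01,  6.99778005e+00,
        7.14774389e-03, -1.51418249e-04]), 'eef_pos': array([0.16739999, 0.65340619, 0.22564189]), 'ee_rot': array([-1.56916908e+00,  1.20494731e-04,  2.89072014e+00]), 'force': array([ 0.01386046,  0.05062612, -0.27612826]), 'moment': array([-0.03033671, -0.00754334,  0.01741811]), 'width': 0.08784602083582918}
scene 510.26848934551873 -0.1490442552584698 [[0.123, 0.551, -0.825, 1.761], [0.992, -0.051, 0.113, -0.17], [0.02, -0.833, -0.553, 0.9], [0.0, 0.0, 0.0, 1.0]]
top 464.8100775566003 -0.0637899227802447 [[0.011, -0.986, 0.168, 0.336], [-1.0, -0.014, -0.013, -0.02], [0.015, -0.168, -0.986, 1.607], [0.0, 0.0, 0.0, 1.0]]
wrist 320.0692150612569 -0.0292704662579009 [[-0.249, -0.922, -0.296, 0.247], [-0.969, 0.237, 0.075, 0.633], [0.002, 0.306, -0.952, 0.385], [0.0, 0.0, 0.0, 1.0]]
```

View pics/scene0.png

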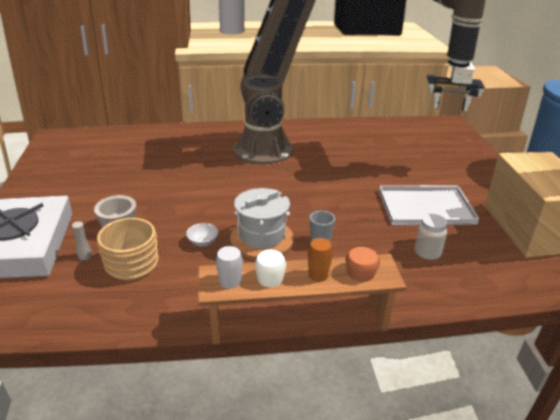

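View pics/top0.png

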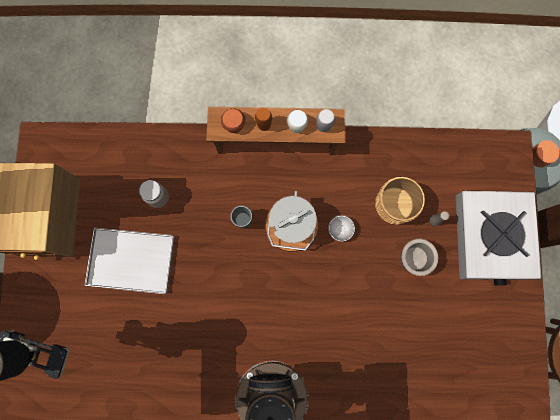

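View pics/wrist0.png

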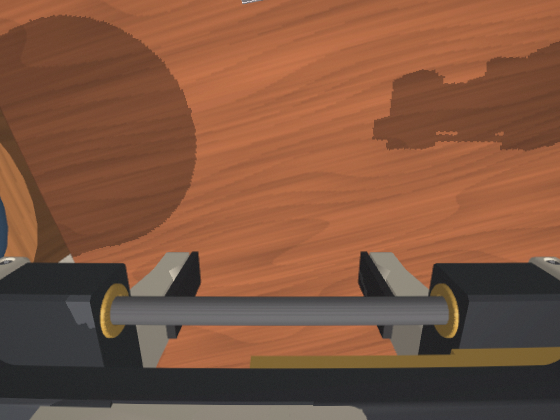

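Top view: carrier around (291,219), lug at (295,194) pointing away from the base, bar slanting lower-left to upper-right, cup at (241,216) and bowl at (341,228). I'll zoom in and measure.

Run:
```python
from h import *
s=arm.get_state()
f=arm.grab_frame('top');g=arm.grab_frame('scene')
a=cv2.resize(f['pixels'][170:270,225:360],None,fx=5.5,fy=5.5,interpolation=cv2.INTER_CUBIC)
cv2.imwrite('pics/topz.png',a[:,:,::-1])
a=cv2.resize(g['pixels'][175:265,190:350],None,fx=5,fy=5,interpolation=cv2.INTER_CUBIC)
cv2.imwrite('pics/scenez.png',a[:,:,::-1])
P=cloud(f,s);Z=P[...,2]
for (lo,hi) in [(.128,.142),(.148,.165),(.06,.1)]:
    m=(Z>lo)&(Z<hi);m[:170]=0;m[270:]=0;m[:,:200]=0;m[:,370:]=0
    n,l,st,c=cv2.connectedComponentsWithStats(m.astype(np.uint8))
    for i in range(1,n):
        if st[i,4]>20:
            q=P[l==i];print(lo,st[i],np.median(q,0).round(4),q.min(0).round(4),q.max(0).round(4))
            if lo==.148:
                xy=q[:,:2];r=cv2.minAreaRect((xy*1000).astype(np.float32));print(r)
```

```text
0.128 [ 269  192   48   51 1476] [ 0.5826 -0.0603  0.1341] [ 0.508  -0.1347  0.128 ] [0.6732 0.0169 0.1418]
0.148 [278 209  30  19 176] [ 0.5825 -0.0597  0.1553] [ 0.5541 -0.1043  0.1489] [ 0.6117 -0.0126  0.163 ]
((582.4852294921875, -58.557518005371094), (32.285221099853516, 101.12686157226562), 16.36897087097168)
0.06 [231 206  21  21 126] [0.6121 0.1173 0.0814] [0.565  0.0776 0.0603] [0.6337 0.1455 0.0928]
0.06 [267 222   4  18  30] [0.5537 0.0175 0.0789] [0.5261 0.0139 0.062 ] [0.5791 0.024  0.0953]
0.06 [309 227   7  18  30] [ 0.5329 -0.1286  0.0766] [ 0.511  -0.1348  0.0609] [ 0.5642 -0.1162  0.0935]
```

View pics/topz.png

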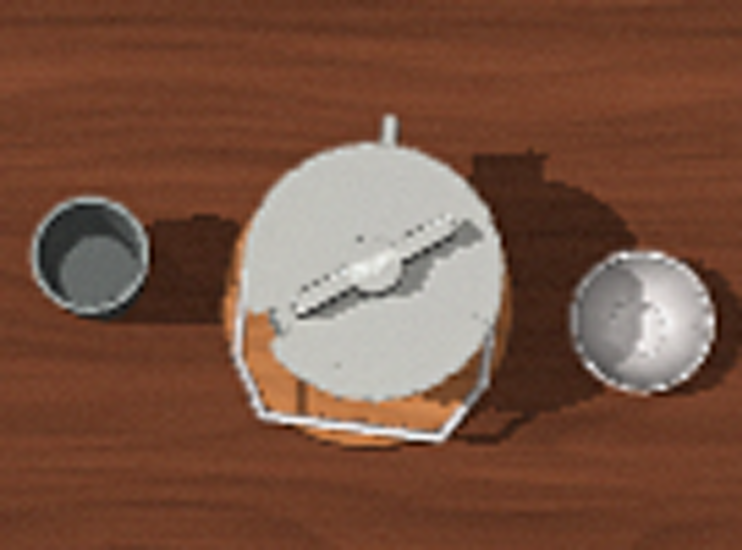

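View pics/scenez.png

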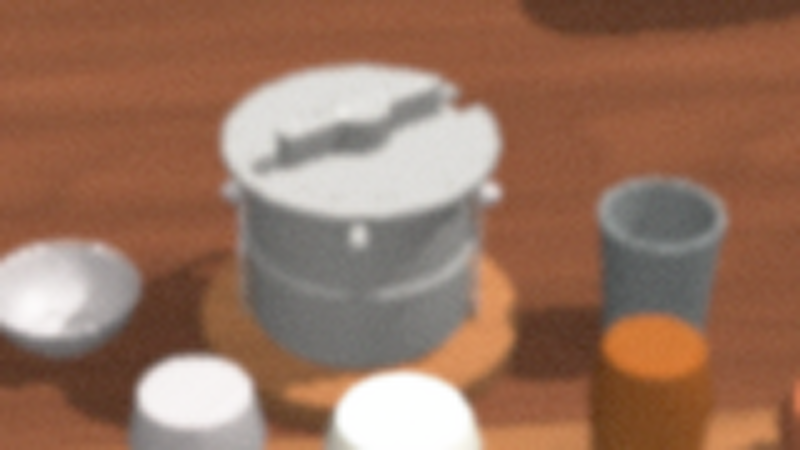

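Emit:
{"name": "move_arm", "arguments": {
  "deltas": [
    {"dp": [-15,-12,18],"rotation": [0,0,0]},
    {"dp": [-25,-8,32],"rotation": [0,0,0]},
    {"dp": [-25,-4,32],"rotation": [0,0,0]},
    {"dp": [-25,-4,32],"rotation": [0,0,0]},
    {"dp": [-25,-4,32],"rotation": [0,0,0]}
  ],
  "jaw": 255,
  "squeeze": 5
}}

```text
t: 0.67
eef_pos: [0.2417, 0.4831, 0.2539]
ee_rot: [-1.563, 0.002, 2.897]
force: [-0.2, 0.5, 0.3]
width: 0.0598
```

Emit:
{"name": "move_arm", "arguments": {
  "deltas": [
    {"dp": [-25,-4,32],"rotation": [0,0,0]},
    {"dp": [-25,-4,32],"rotation": [0,0,0]},
    {"dp": [-25,-4,32],"rotation": [0,0,0]},
    {"dp": [-25,-4,32],"rotation": [0,0,0]},
    {"dp": [-25,-4,32],"rotation": [0,0,0]}
  ]
}}

```text
t: 1.08
eef_pos: [0.3237, 0.2926, 0.2758]
ee_rot: [-1.565, 0.002, 2.899]
force: [1.5, 0.8, 0.6]
width: 0.0265
```

Emit:
{"name": "move_arm", "arguments": {
  "deltas": [
    {"dp": [-25,-4,32],"rotation": [0,0,0]},
    {"dp": [-25,-4,32],"rotation": [0,0,0]},
    {"dp": [-25,-4,32],"rotation": [0,0,0]},
    {"dp": [-25,-4,32],"rotation": [0,0,0]},
    {"dp": [-25,-4,32],"rotation": [0,0,0]}
  ]
}}

```text
t: 1.5
eef_pos: [0.4053, 0.1023, 0.2993]
ee_rot: [-1.571, 0.005, 2.903]
force: [1.9, 0.8, -0.3]
width: 0.0007
```

Emit:
{"name": "move_arm", "arguments": {
  "deltas": [
    {"dp": [-25,0,30],"rotation": [0,0,0]},
    {"dp": [-25,0,30],"rotation": [0,0,0]},
    {"dp": [-25,0,30],"rotation": [0,0,0]},
    {"dp": [-15,0,18],"rotation": [0,0,0]},
    {"dp": [0,0,0],"rotation": [0,0,0]}
  ]
}}

```text
t: 1.92
eef_pos: [0.4699, -0.0364, 0.3024]
ee_rot: [-1.574, 0.01, 2.899]
force: [0.0, 0.0, 0.2]
width: 0.0004
```

Run:
```python
from h import *
s=arm.get_state();f=arm.grab_frame('wrist');save('w1',f);print(s['eef_pos'],s['qd'],s['q'])
print(c2w(f,s).round(3).tolist())
np.savez('w1.npz',f=np.array([f],dtype=object),s=np.array([s],dtype=object))
```

```text
[ 0.46994729 -0.03644527  0.30237267] [-0.01733835 -0.00955506 -0.01004165 -0.01117747 -0.00154274 -0.02778395] [ 0.34403249 -0.03572038 -0.29785681  0.00279297 -1.29887293  0.98355094]
[[-0.24, -0.927, -0.287, 0.548], [-0.971, 0.229, 0.074, -0.056], [-0.003, 0.297, -0.955, 0.462], [0.0, 0.0, 0.0, 1.0]]
```

View pics/w1.png

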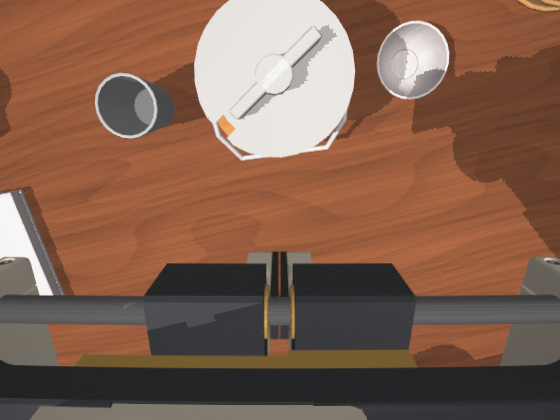

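The wrist view has the lid at about (274,73) and the notch (wood showing through) at (227,126). The lug is cut off at the top, so I'll shift 70 mm for a second view.

Emit:
{"name": "move_arm", "arguments": {
  "deltas": [
    {"dp": [-30,0,0],"rotation": [0,0,0]},
    {"dp": [-30,0,0],"rotation": [0,0,0]},
    {"dp": [-20,0,0],"rotation": [0,0,0]},
    {"dp": [0,0,0],"rotation": [0,0,0]},
    {"dp": [0,0,0],"rotation": [0,0,0]}
  ]
}}

```text
t: 2.38
eef_pos: [0.5482, -0.054, 0.3034]
ee_rot: [-1.576, 0.01, 2.898]
force: [-0.3, 0.3, -0.2]
width: 0.0004
```

Run:
```python
from h import *
s=arm.get_state();f=arm.grab_frame('wrist');save('w2',f);print(s['eef_pos'],s['qd'])
np.savez('w2.npz',f=np.array([f],dtype=object),s=np.array([s],dtype=object))
a=cv2.resize(f['pixels'][0:260,130:430],None,fx=2.2,fy=2.2,interpolation=cv2.INTER_CUBIC);cv2.imwrite('pics/w2z.png',a[:,:,::-1])
```

```text
[ 0.5482102  -0.05397469  0.30341801] [ 0.00555583  0.03307648  0.01895199  0.00247557  0.00311265 -0.00130565]
```

View pics/w2z.png

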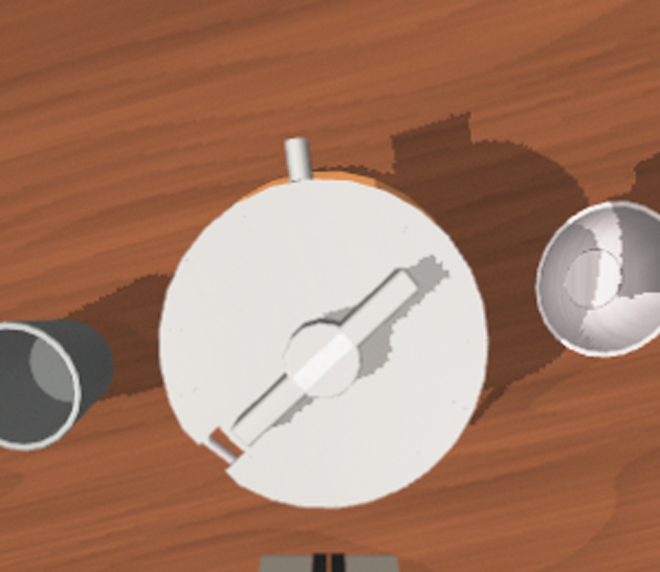

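Run:
```python
from h import *
def ld(n):
    d=np.load(n,allow_pickle=True);return d['f'][0],d['s'][0]
f1,s1=ld('w1.npz');f2,s2=ld('w2.npz')
for f,s in((f1,s1),(f2,s2)):
    p=f['pixels'].astype(int);P=cloud(f,s)
    Z=P[...,2]
    m=(Z>.1285)&(Z<.138); m[250:]=0
    # plate
    c,_=cv2.findContours(m.astype(np.uint8),cv2.RETR_EXTERNAL,cv2.CHAIN_APPROX_NONE);c=max(c,key=cv2.contourArea)[:,0]
    c=c[c[:,1]>2]
    w=ray(f,s,c,.135)[:,:2]
    from scipy.optimize import least_squares
    r=least_squares(lambda q:np.hypot(*(w-q[:2]).T)-q[2],[.58,-.06,.076],loss='soft_l1',f_scale=.001)
    print('lid',r.x.round(4),'depth z plate',np.nanmedian(Z[m]).round(4))
    mt=(Z>.150)&(Z<.165);mt[250:]=0
    q=P[mt];print('top z',np.median(q[:,2]));
    rr=cv2.minAreaRect((q[:,:2]*1000).astype(np.float32));print(rr)
    q2=q[:,:2]-q[:,:2].mean(0);e,V=np.linalg.eigh(q2.T@q2);print('axis deg',np.degrees(np.arctan2(V[1,1],V[0,1])),q[:,:2].mean(0).round(4))
    c0=r.x[:2]
    # notch: contour points with radius<.07
    d=w-c0;k=np.hypot(*d.T)<.070;print('notch bearing',np.degrees(np.arctan2(d[k,1].mean(),d[k,0].mean())).round(2),k.sum(), w[k].mean(0))
f,s=f2,s2;P=cloud(f,s)
uv=np.array([[296,140],[300,178]])/2.2+[130,0]
for u,z in zip(uv,(.1285,.1295)):
    w=ray(f,s,u,z)[0];d=w[:2]-r.x[:2];print('lug',w.round(4),np.degrees(np.arctan2(d[1],d[0])),np.hypot(*d), P[int(u[1])+1,int(u[0])])
# heights by two-view triangulation of boss centre: print mount rays
b1=[274,73];b2=np.array([322,358])/2.2+[130,0]
T=[c2w(f1,s1),c2w(f2,s2)];A=[];B=[]
for t,f,u in zip(T,(f1,f2),(b1,b2)):
    d=undist(f,u)[0];d=t[:3,:3]@[d[0],d[1],1];d/=np.linalg.norm(d);M=np.eye(3)-np.outer(d,d);A.append(M);B.append(M@t[:3,3])
print('boss tri',np.linalg.solve(sum(A),sum(B)))
```

```text
lid [ 0.5816 -0.0588  0.0758] depth z plate 0.1358
top z 0.15776449985487828
((581.0506591796875, -58.4218864440918), (32.86021041870117, 103.9110107421875), 29.50055694580078)
axis deg 119.4617916274839 [ 0.5813 -0.0596]
notch bearing 120.27 27 [ 0.54996558 -0.00460733]
lid [ 0.5815 -0.0588  0.0754] depth z plate 0.1358
top z 0.1576974425333885
((581.2588500976562, -58.283355712890625), (32.80803680419922, 101.06083679199219), 42.02233123779297)
axis deg 119.36219408250906 [ 0.5824 -0.0596]
notch bearing 118.88 26 [ 0.55120487 -0.00397521]
lug [ 0.6734 -0.0699  0.1285] -6.853748214338863 0.0926255259523445 [ 0.6728875  -0.06930154  0.13094078]
lug [ 0.6578 -0.0676  0.1295] -6.602944672095402 0.0768204343818358 [ 0.65773684 -0.06727937  0.12983833]
boss tri [ 0.58164929 -0.05898916  0.15546332]
```

Lid centre is (0.5815, −0.0588), notch bearing 119.4°, lug bearing −6.7°, so it needs about 126° clockwise. I'll push the bar end opposite the notch, first turning the tool 43° while coming down.

Emit:
{"name": "move_arm", "arguments": {
  "deltas": [
    {"dp": [0,10,0],"rotation": [0,-6.2,0]},
    {"dp": [0,12,0],"rotation": [0,-6.2,0]},
    {"dp": [0,12,0],"rotation": [0,-6.2,0]},
    {"dp": [0,12,0],"rotation": [0,-6.2,0]},
    {"dp": [0,12,0],"rotation": [0,-6.2,0]}
  ]
}}

```text
t: 2.85
eef_pos: [0.5464, -0.0494, 0.2477]
ee_rot: [-1.57, 0.019, -2.82]
force: [-0.4, 0.6, 0.4]
width: 0.0003
```

Emit:
{"name": "move_arm", "arguments": {
  "deltas": [
    {"dp": [0,12,0],"rotation": [0,-6.2,0]},
    {"dp": [0,12,0],"rotation": [0,-6.2,0]},
    {"dp": [0,0,0],"rotation": [0,0,0]}
  ]
}}

```text
t: 3.1
eef_pos: [0.5427, -0.0467, 0.2218]
ee_rot: [-1.567, 0.017, -2.584]
force: [-0.5, -0.1, -0.7]
width: 0.0007
```

```bash
cat >> h.py <<'E'
def to(x,y,z,yawdeg):
    s=arm.get_state();M=R.from_euler('xyz',s['ee_rot'])
    G=R.from_matrix(np.c_[[np.cos(np.radians(yawdeg)),np.sin(np.radians(yawdeg)),0],[0,0,-1],[-np.sin(np.radians(yawdeg)),np.cos(np.radians(yawdeg)),0]])
    print('pos',s['eef_pos'].round(4),'yaw',np.degrees(s['ee_rot'][2]).round(1),'q6',s['q'][5].round(2),'dp mm',(M.inv().apply(np.array([x,y,z])-s['eef_pos'])*1e3).round(1),'rot',np.degrees((M.inv()*G).as_rotvec()).round(2), 'F',s['force'].round(1))
E
python3 - <<'E'
from h import *
to(.6240,-.0853,.144,209.4)
E
```

```text
pos [ 0.5427 -0.0467  0.2218] yaw -148.0 q6 1.86 dp mm [-47.2  78.9  75.5] rot [-0.19  2.56 -0.99] F [-0.5 -0.1 -0.7]
```

Emit:
{"name": "move_arm", "arguments": {
  "deltas": [
    {"dp": [-16,0,25],"rotation": [0,0.8,-0.3]},
    {"dp": [-16,0,25],"rotation": [0,0.8,-0.3]},
    {"dp": [-15,0,25],"rotation": [0,0.8,-0.3]},
    {"dp": [0,15,0],"rotation": [0,0,0]},
    {"dp": [0,15,0],"rotation": [0,0,0]}
  ]
}}

```text
t: 3.52
eef_pos: [0.624, -0.0843, 0.2009]
ee_rot: [-1.563, 0.01, -2.639]
force: [-0.9, -0.5, -0.3]
width: 0.0003
```

Run:
```python
from h import *
to(.6240,-.0853,.144,209.4)
```

```text
pos [ 0.624  -0.0843  0.2009] yaw -151.2 q6 1.89 dp mm [ 1.1 56.9  0.5] rot [-0.43 -0.63 -0.59] F [-0.9 -0.5 -0.3]
```

Emit:
{"name": "move_arm", "arguments": {
  "deltas": [
    {"dp": [0,15,0],"rotation": [-0.4,-0.6,-0.5]},
    {"dp": [0,15,0],"rotation": [0,0,0]},
    {"dp": [0,12,0],"rotation": [0,0,0]},
    {"dp": [0,4,0],"rotation": [0,0,0]},
    {"dp": [0,0,0],"rotation": [0,0,0]}
  ]
}}

```text
t: 3.93
eef_pos: [0.6223, -0.082, 0.1526]
ee_rot: [-1.572, -0.001, -2.637]
force: [-0.2, 0.3, 0.6]
width: 0.0007
```

Run:
```python
from h import *
to(.6240,-.0853,.144,209.4)
f=arm.grab_frame('wrist');save('w3',f)
```

```text
pos [ 0.6223 -0.082   0.1526] yaw -151.1 q6 1.9 dp mm [0.1 8.6 3.7] rot [ 0.08 -0.48  0.04] F [-0.2  0.3  0.6]
```

View pics/w3.png

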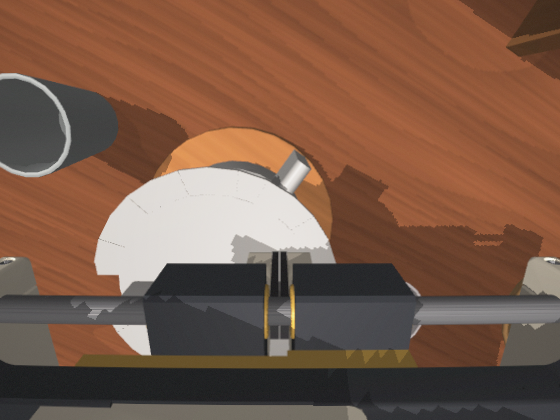

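Emit:
{"name": "move_arm", "arguments": {
  "deltas": [
    {"dp": [0,9,4],"rotation": [0,0,0]},
    {"dp": [0,1,1],"rotation": [0,0,0]},
    {"dp": [3,0,0],"rotation": [0,0,0]},
    {"dp": [3,0,0],"rotation": [0,0,0]},
    {"dp": [2,0,0],"rotation": [0,0,0]}
  ]
}}

```text
t: 4.4
eef_pos: [0.6192, -0.0905, 0.145]
ee_rot: [-1.57, 0.003, -2.636]
force: [-0.3, -0.3, 0.1]
width: 0.0007
```

```bash
cat >> h.py <<'E'
C=np.array([.5815,-.0588])
def tgt(yaw,off=15.5,r=44):
    a=np.radians(yaw);x=np.array([np.cos(a),np.sin(a)]);z=np.array([-np.sin(a),np.cos(a)])
    p=C-off/1e3*x+r/1e3*z
    s=arm.get_state();d=s['eef_pos'][:2]-C;b=np.radians(np.degrees(s['ee_rot'][2]))
    x=np.array([np.cos(b),np.sin(b)]);z=np.array([-np.sin(b),np.cos(b)])
    print('now off',(-d@x*1e3).round(1),'r',(d@z*1e3).round(1));to(p[0],p[1],.144,yaw)
E
python3 - <<'E'
from h import *
tgt(209.4);tgt(179.4)
E
```

```text
now off 17.6 r 46.0
pos [ 0.6192 -0.0905  0.145 ] yaw -151.1 q6 1.91 dp mm [ 1.8  1.  -2.1] rot [-0.05 -0.46 -0.18] F [-0.3 -0.3  0.1]
now off 17.6 r 46.0
pos [ 0.6192 -0.0905  0.145 ] yaw -151.1 q6 1.91 dp mm [25.8  1.  -0. ] rot [ 0.   29.54 -0.19] F [-0.3 -0.3  0.1]
```

Emit:
{"name": "move_arm", "arguments": {
  "deltas": [
    {"dp": [4.5,0.5,0.5],"rotation": [0,5,0]},
    {"dp": [4.5,0,0.8],"rotation": [0,5,0]},
    {"dp": [4.5,0,0.8],"rotation": [0,5,0]},
    {"dp": [4.5,0,0.8],"rotation": [0,5,0]},
    {"dp": [4.5,0,0.8],"rotation": [0,5,0]}
  ]
}}

```text
t: 4.82
eef_pos: [0.601, -0.1022, 0.1471]
ee_rot: [-1.571, 0.011, -3.088]
force: [1.0, -0.5, -0.6]
width: 0.0005
```

Run:
```python
from h import *
tgt(180);tgt(150)
f=arm.grab_frame('top');cv2.imwrite('pics/t4.png',cv2.resize(f['pixels'][170:270,225:360],None,fx=5,fy=5,interpolation=cv2.INTER_CUBIC)[:,:,::-1])
```

```text
now off 17.2 r 44.3
pos [ 0.601  -0.1022  0.1471] yaw -177.0 q6 1.47 dp mm [4.1 3.1 0.4] rot [ 0.04  3.04 -0.66] F [ 1.  -0.5 -0.6]
now off 17.2 r 44.3
pos [ 0.601  -0.1022  0.1471] yaw -177.0 q6 1.47 dp mm [28.2  2.8  1. ] rot [ 0.21 33.04 -0.63] F [ 1.  -0.5 -0.6]
```

View pics/t4.png

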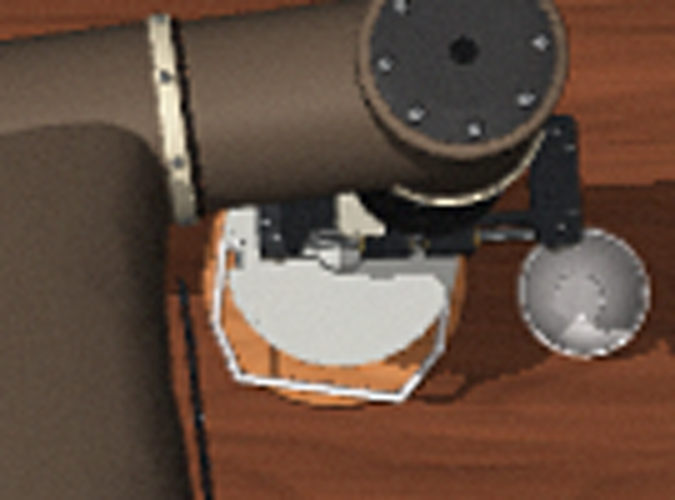

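The bar follows; the notch has moved to straight left at (232,258). I'll keep going round the arc.

Emit:
{"name": "move_arm", "arguments": {
  "deltas": [
    {"dp": [5,1,0.8],"rotation": [0,5.5,-0.2]},
    {"dp": [5,1,1],"rotation": [0,5.5,-0.2]},
    {"dp": [5,0.5,1],"rotation": [0,5.5,0]},
    {"dp": [5,0.5,1],"rotation": [0,5.5,0]},
    {"dp": [5,0.5,1],"rotation": [0,5.5,0]}
  ]
}}

```text
t: 5.28
eef_pos: [0.5784, -0.1049, 0.1473]
ee_rot: [-1.577, 0.013, 2.701]
force: [0.7, -1.6, 0.2]
width: 0.0006
```

Run:
```python
from h import *
tgt(150);tgt(125)
```

```text
now off 16.9 r 43.0
pos [ 0.5784 -0.1049  0.1473] yaw 154.7 q6 0.97 dp mm [5.1 3.3 2.2] rot [ 0.39  4.74 -0.72] F [ 0.7 -1.6  0.2]
now off 16.9 r 43.0
pos [ 0.5784 -0.1049  0.1473] yaw 154.7 q6 0.97 dp mm [25.3  3.   3. ] rot [ 0.55 29.74 -0.62] F [ 0.7 -1.6  0.2]
```

Emit:
{"name": "move_arm", "arguments": {
  "deltas": [
    {"dp": [5,1,1.3],"rotation": [0.2,6,-0.2]},
    {"dp": [5,1,1.3],"rotation": [0.2,6,-0.2]},
    {"dp": [5,0.5,1.3],"rotation": [0,6,-0.2]},
    {"dp": [5,0.5,1.3],"rotation": [0,6,0]},
    {"dp": [5,0.5,1.3],"rotation": [0,6,0]}
  ]
}}

```text
t: 5.7
eef_pos: [0.5561, -0.0971, 0.1471]
ee_rot: [-1.576, 0.007, 2.163]
force: [0.8, -2.6, -0.1]
width: 0.0006
```

Run:
```python
from h import *
tgt(100,17);tgt(90,17)
```

```text
now off 17.6 r 42.4
pos [ 0.5561 -0.0971  0.1471] yaw 123.9 q6 0.41 dp mm [19.9  2.9  4.7] rot [ 0.4  23.92 -0.31] F [ 0.8 -2.6 -0.1]
now off 17.6 r 42.4
pos [ 0.5561 -0.0971  0.1471] yaw 123.9 q6 0.41 dp mm [28.   2.8  3.6] rot [ 0.43 33.92 -0.28] F [ 0.8 -2.6 -0.1]
```

Emit:
{"name": "move_arm", "arguments": {
  "deltas": [
    {"dp": [4.7,1,1.5],"rotation": [0.2,5.5,-0.2]},
    {"dp": [4.7,1,1.3],"rotation": [0.2,5.5,0]},
    {"dp": [4.7,0.5,1.3],"rotation": [0,5.5,0]},
    {"dp": [4.7,0.5,1.3],"rotation": [0,5.5,0]},
    {"dp": [3,0,1],"rotation": [0,4,0]}
  ]
}}

```text
t: 6.12
eef_pos: [0.5412, -0.0816, 0.1469]
ee_rot: [-1.574, 0.006, 1.695]
force: [-0.7, -0.8, -0.1]
width: 0.0003
```

Run:
```python
from h import *
tgt(90,17);tgt(83,17)
f=arm.grab_frame('wrist');save('w5',f)
f=arm.grab_frame('top');cv2.imwrite('pics/t5.png',cv2.resize(f['pixels'][170:270,225:360],None,fx=5,fy=5,interpolation=cv2.INTER_CUBIC)[:,:,::-1])
```

```text
now off 17.6 r 42.9
pos [ 0.5412 -0.0816  0.1469] yaw 97.1 q6 -0.09 dp mm [6.2 2.8 2.9] rot [ 0.19  7.11 -0.32] F [-0.7 -0.8 -0.1]
now off 17.6 r 42.9
pos [ 0.5412 -0.0816  0.1469] yaw 97.1 q6 -0.09 dp mm [11.9  2.8  4. ] rot [ 0.21 14.11 -0.31] F [-0.7 -0.8 -0.1]
```

View pics/w5.png

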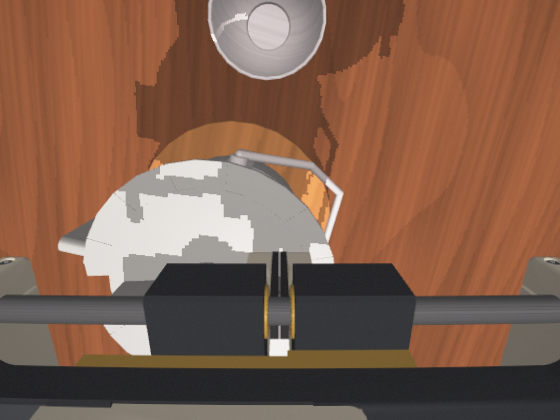

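View pics/t5.png

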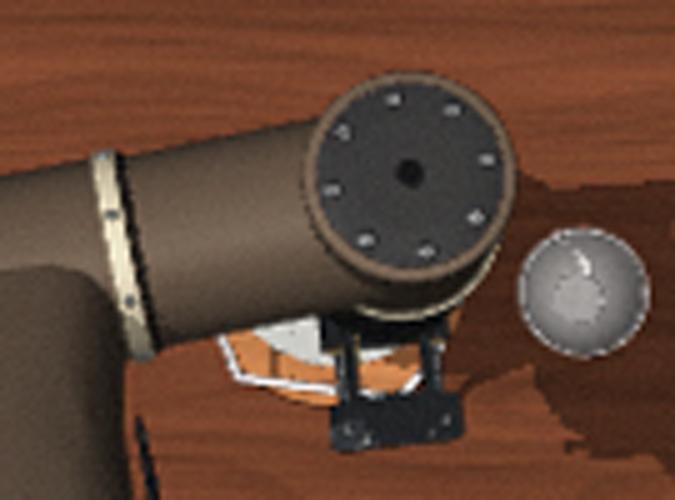

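Emit:
{"name": "move_arm", "arguments": {
  "deltas": [
    {"dp": [3.5,0.5,1.3],"rotation": [0.1,4.5,-0.1]},
    {"dp": [3.5,0.5,1.3],"rotation": [0,4.5,0]},
    {"dp": [2.5,0,1],"rotation": [0,3,0]},
    {"dp": [1,0,0],"rotation": [0,1,0]},
    {"dp": [0,0,0],"rotation": [0,0,0]}
  ]
}}

```text
t: 6.63
eef_pos: [0.5376, -0.0723, 0.1473]
ee_rot: [-1.575, 0.004, 1.484]
force: [0.3, -0.4, -0.4]
width: 0.0003
```

Run:
```python
from h import *
tgt(83.3,17)
```

```text
now off 17.3 r 42.5
pos [ 0.5376 -0.0723  0.1473] yaw 85.0 q6 -0.32 dp mm [1.6 3.3 2. ] rot [ 0.23  1.71 -0.24] F [ 0.3 -0.4 -0.4]
```

Emit:
{"name": "move_arm", "arguments": {
  "deltas": [
    {"dp": [-8,0,0],"rotation": [0,0,0]},
    {"dp": [0,-25,0],"rotation": [0,0,0]},
    {"dp": [0,-38,0],"rotation": [0,0,0]},
    {"dp": [10,-38,-5],"rotation": [0,0,0]},
    {"dp": [20,-30,-10],"rotation": [0,0,0]}
  ]
}}

```text
t: 7.05
eef_pos: [0.5486, -0.0551, 0.2753]
ee_rot: [-1.559, 0.006, 1.496]
force: [1.2, -0.6, -0.1]
width: 0.0007
```

Emit:
{"name": "move_arm", "arguments": {
  "deltas": [
    {"dp": [25,-15,-10],"rotation": [0,0,0]},
    {"dp": [25,0,-10],"rotation": [0,0,0]},
    {"dp": [20,0,0],"rotation": [0,0,0]},
    {"dp": [0,0,0],"rotation": [0,0,0]},
    {"dp": [0,0,0],"rotation": [0,0,0]}
  ]
}}

```text
t: 7.47
eef_pos: [0.5806, 0.0157, 0.3012]
ee_rot: [-1.576, 0.001, 1.511]
force: [0.0, -0.8, 0.4]
width: 0.0007
```

```bash
cat > meas.py <<'E'
from h import *
import sys
from scipy.optimize import least_squares
n=sys.argv[1];zp=float(sys.argv[2])
s=arm.get_state();f=arm.grab_frame('wrist');save(n,f);print(s['eef_pos'],s['qd'].round(3))
np.savez(n+'.npz',f=np.array([f],dtype=object),s=np.array([s],dtype=object))
P=cloud(f,s);Z=P[...,2];D=np.hypot(P[...,0]-C[0],P[...,1]-C[1])
m=(Z>zp-.0065)&(Z<zp+.003)&(D<.079);m[250:]=0
c,_=cv2.findContours(m.astype(np.uint8),cv2.RETR_EXTERNAL,cv2.CHAIN_APPROX_NONE);c=max(c,key=cv2.contourArea)[:,0];c=c[c[:,1]>2]
w=ray(f,s,c,zp)[:,:2]
r=least_squares(lambda q:np.hypot(*(w-q[:2]).T)-q[2],[.58,-.06,.076],loss='soft_l1',f_scale=.001)
print('lid',r.x.round(4),'plate z',np.nanmedian(Z[(abs(Z-zp)<.006)&(D<.06)]).round(4))
mt=(Z>zp+.013)&(Z<zp+.028)&(D<.056);mt[250:]=0
q=P[mt][:,:2];print('boss z',np.median(P[mt][:,2]).round(4));q2=q-q.mean(0);e,V=np.linalg.eigh(q2.T@q2);print('bar axis',np.degrees(np.arctan2(V[1,1],V[0,1])).round(2),q.mean(0).round(4))
d=w-r.x[:2];k=np.hypot(*d.T)<.068;print('notch',np.degrees(np.arctan2(d[k,1].mean(),d[k,0].mean())).round(2),k.sum())
k=(D>.080)&(D<.096)&(Z>.12)&(Z<.134)
if k.sum(): g=P[k].mean(0);d=g[:2]-r.x[:2];print('lug',g.round(4),np.degrees(np.arctan2(d[1],d[0])).round(2),k.sum())
E
python3 meas.py w6 .135
```

```text
[0.58062921 0.01568445 0.30122855] [ 0.015  0.006  0.014 -0.003  0.002  0.02 ]
lid [ 0.5799 -0.0574  0.0754] plate z 0.1358
boss z 0.1578
bar axis 176.85 [ 0.5798 -0.0573]
notch -3.26 42
lug [ 0.6677 -0.0684  0.1293] -7.17 138
```

View pics/w6.png

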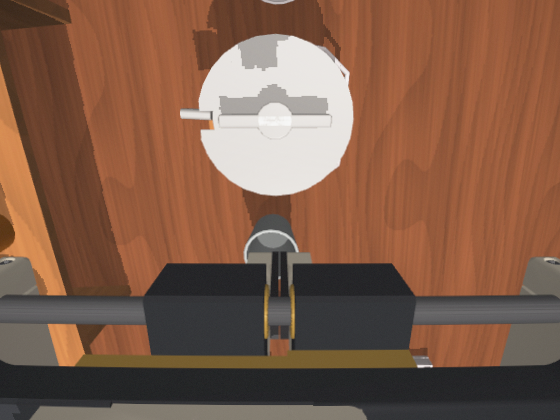

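The lid needs about 3.7° more clockwise: notch (208,122) at −3.2°, lug (195,114) at −6.9°. I'll go back behind the bar for a small nudge.

```bash
sed -i 's/^C=.*/C=np.array([.5800,-.0575])/' h.py
python3 - <<'E'
from h import *
tgt(83.1,27,43)
E
```

```text
now off -72.8 r 3.9
pos [0.5805 0.0154 0.3011] yaw 86.5 q6 -0.43 dp mm [-97.  157.1  41.5] rot [ 0.28  3.44 -0.07] F [-0.   0.7 -0.9]
```

Emit:
{"name": "move_arm", "arguments": {
  "deltas": [
    {"dp": [-25,10,10],"rotation": [0,0.9,0]},
    {"dp": [-25,15,11],"rotation": [0,0.9,0]},
    {"dp": [-25,20,11],"rotation": [0,0.9,0]},
    {"dp": [-22,20,10],"rotation": [0,0.8,0]},
    {"dp": [0,20,0],"rotation": [0,0,0]}
  ]
}}

```text
t: 7.93
eef_pos: [0.5308, -0.0841, 0.2162]
ee_rot: [-1.582, 0.0, 1.455]
force: [1.1, 1.1, -1.0]
width: 0.0003
```

Run:
```python
from h import *
tgt(83.1,27,43)
```

```text
now off 32.1 r 45.8
pos [ 0.5308 -0.0841  0.2162] yaw 83.4 q6 -0.33 dp mm [ 5.3 72.3 -1.8] rot [ 0.66  0.26 -0.  ] F [ 1.1  1.1 -1. ]
```

Emit:
{"name": "move_arm", "arguments": {
  "deltas": [
    {"dp": [4,25,-1],"rotation": [0.5,0.2,0]},
    {"dp": [0,25,0],"rotation": [0,0,0]},
    {"dp": [0,15,0],"rotation": [0,0,0]},
    {"dp": [0,5,0],"rotation": [0,0,0]},
    {"dp": [0,0,0],"rotation": [0,0,0]}
  ]
}}

```text
t: 8.35
eef_pos: [0.5263, -0.0881, 0.1395]
ee_rot: [-1.567, 0.001, 1.448]
force: [-0.1, 0.1, 0.7]
width: 0.0005
```

Run:
```python
from h import *
tgt(83.1,16.3,43)
```

```text
now off 36.9 r 49.6
pos [ 0.5263 -0.0881  0.1395] yaw 83.0 q6 -0.32 dp mm [20.5 -4.5 -6.6] rot [-0.22 -0.13 -0.07] F [-0.1  0.1  0.7]
```

Emit:
{"name": "move_arm", "arguments": {
  "deltas": [
    {"dp": [4,-4,-4],"rotation": [-0.2,0,0]},
    {"dp": [5,-1,-2],"rotation": [0,0,0]},
    {"dp": [3,0,-1],"rotation": [0,0,0]},
    {"dp": [0,0,0],"rotation": [0,0,0]}
  ]
}}

```text
t: 8.68
eef_pos: [0.5371, -0.0772, 0.1482]
ee_rot: [-1.575, 0.001, 1.448]
force: [0.8, -0.1, -0.5]
width: 0.0003
```

Run:
```python
from h import *
tgt(83.1,16.3,43)
```

```text
now off 24.7 r 40.1
pos [ 0.5371 -0.0772  0.1482] yaw 83.0 q6 -0.34 dp mm [8.4 4.2 2.8] rot [ 0.22 -0.11 -0.06] F [ 0.8 -0.1 -0.5]
```

Emit:
{"name": "move_arm", "arguments": {
  "deltas": [
    {"dp": [2.5,1,1.5],"rotation": [0.1,0,0]},
    {"dp": [2.5,1,1],"rotation": [0,0,0]},
    {"dp": [2,0,0],"rotation": [0,0,0]},
    {"dp": [0,0,0],"rotation": [0,0,0]}
  ]
}}

```text
t: 9.02
eef_pos: [0.5366, -0.0686, 0.1482]
ee_rot: [-1.576, 0.001, 1.45]
force: [0.7, -1.2, -1.4]
width: 0.0001
```

Run:
```python
from h import *
tgt(83.1,16.3,43)
```

```text
now off 16.3 r 41.8
pos [ 0.5366 -0.0686  0.1482] yaw 83.1 q6 -0.36 dp mm [-0.   4.2  1.2] rot [ 0.31 -0.01 -0.03] F [ 0.7 -1.2 -1.4]
```

Emit:
{"name": "move_arm", "arguments": {
  "deltas": [
    {"dp": [-8,0,0],"rotation": [0,0,0]},
    {"dp": [0,-25,0],"rotation": [0,0,0]},
    {"dp": [0,-38,0],"rotation": [0,0,0]},
    {"dp": [10,-38,-5],"rotation": [0,0,0]},
    {"dp": [20,-25,-10],"rotation": [0,0,0]}
  ]
}}

```text
t: 9.43
eef_pos: [0.5473, -0.0517, 0.2716]
ee_rot: [-1.561, 0.003, 1.448]
force: [0.8, 0.1, 0.8]
width: 0.0007
```

Emit:
{"name": "move_arm", "arguments": {
  "deltas": [
    {"dp": [25,-8,-10],"rotation": [0,0,0]},
    {"dp": [25,0,-10],"rotation": [0,0,0]},
    {"dp": [20,0,0],"rotation": [0,0,0]},
    {"dp": [0,0,0],"rotation": [0,0,0]},
    {"dp": [0,0,0],"rotation": [0,0,0]}
  ]
}}

```text
t: 9.85
eef_pos: [0.5814, 0.0181, 0.2886]
ee_rot: [-1.574, -0.002, 1.448]
force: [0.2, -0.6, 0.9]
width: 0.0005
```

```bash
python3 meas.py w7 .135
python3 - <<'E'
from h import *
i=cv2.imread('pics/w7.png');cv2.imwrite('pics/w7z.png',cv2.resize(i[20:210,150:370],None,fx=3,fy=3,interpolation=cv2.INTER_CUBIC))
tgt(83.1,0,0)
E
```

```text
[0.58142593 0.01812634 0.28863703] [ 0.016  0.005  0.008 -0.006  0.002 -0.008]
lid [ 0.58   -0.0574  0.0755] plate z 0.1358
boss z 0.1578
bar axis 172.1 [ 0.58   -0.0572]
notch -7.52 34
lug [ 0.667  -0.0683  0.1294] -7.11 170
now off -75.0 r 7.9
pos [0.5813 0.0179 0.2885] yaw 83.0 q6 -0.49 dp mm [-75.3 144.4  -7.5] rot [ 0.19 -0.14  0.11] F [ 0.9 -0.1  0.8]
```

View pics/w7z.png

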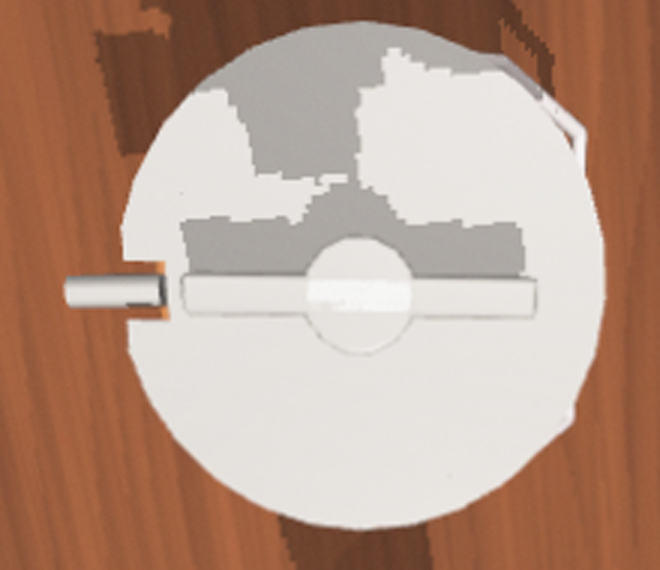

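The lug now sits in the middle of the notch: lug rows 275–307, notch 262–320, −7.1° against −7.5°. Next I'll go over the boss and press.

Emit:
{"name": "move_arm", "arguments": {
  "deltas": [
    {"dp": [-20,10,-2],"rotation": [0,0,0]},
    {"dp": [-25,20,-3],"rotation": [0,0,0]},
    {"dp": [-20,20,-2],"rotation": [0,0,0]},
    {"dp": [-8,20,0],"rotation": [0,0,0]},
    {"dp": [0,20,0],"rotation": [0,0,0]}
  ]
}}

```text
t: 10.32
eef_pos: [0.5804, -0.0615, 0.1997]
ee_rot: [-1.582, -0.004, 1.449]
force: [1.4, 0.8, -1.1]
width: 0.0005
```

Run:
```python
from h import *
tgt(83.1,0,0)
```

```text
now off 3.9 r -0.9
pos [ 0.5804 -0.0615  0.1997] yaw 83.0 q6 -0.35 dp mm [ 3.7 55.7  1.5] rot [ 0.64 -0.08  0.22] F [ 1.4  0.8 -1.1]
```

Emit:
{"name": "move_arm", "arguments": {
  "deltas": [
    {"dp": [5,12,1],"rotation": [0.5,0,0.2]},
    {"dp": [2,10,0],"rotation": [0,0,0]},
    {"dp": [1,6,0],"rotation": [0,0,0]},
    {"dp": [0,0,0],"rotation": [0,0,0]}
  ]
}}

```text
t: 10.65
eef_pos: [0.5768, -0.0565, 0.1658]
ee_rot: [-1.565, 0.002, 1.444]
force: [-0.2, -0.7, 0.8]
width: 0.0007
```

Run:
```python
from h import *
tgt(83.1,0,0)
```

```text
now off -0.6 r 3.3
pos [ 0.5768 -0.0565  0.1658] yaw 82.8 q6 -0.37 dp mm [-0.5 21.8 -3.5] rot [-0.33 -0.35 -0.1 ] F [-0.2 -0.7  0.8]
```

Emit:
{"name": "move_arm", "arguments": {
  "deltas": [
    {"dp": [-0.5,2,-3.5],"rotation": [-0.3,0,0]},
    {"dp": [0,2,0],"rotation": [0,0,0]},
    {"dp": [0,2,0],"rotation": [0,0,0]},
    {"dp": [0,1,0],"rotation": [0,0,0]}
  ]
}}

```text
t: 10.98
eef_pos: [0.5825, -0.0563, 0.1608]
ee_rot: [-1.575, 0.001, 1.447]
force: [-1.0, -0.4, 0.4]
width: 0.0006
```

Run:
```python
from h import *
tgt(83.1,0,0)
```

```text
now off -1.5 r -2.3
pos [ 0.5825 -0.0563  0.1608] yaw 82.9 q6 -0.36 dp mm [-1.5 16.8  2.4] rot [ 0.23 -0.2  -0.07] F [-1.  -0.4  0.4]
```

Emit:
{"name": "move_arm", "arguments": {
  "deltas": [
    {"dp": [-1,2,1.5],"rotation": [0.2,0,0]},
    {"dp": [0,1.5,0],"rotation": [0,0,0]},
    {"dp": [0,1.5,0],"rotation": [0,0,0]},
    {"dp": [0,1.5,0],"rotation": [0,0,0]},
    {"dp": [0,1.5,0],"rotation": [0,0,0]}
  ]
}}

```text
t: 11.4
eef_pos: [0.5815, -0.0568, 0.1545]
ee_rot: [-1.574, 0.001, 1.448]
force: [-2.3, 0.9, 3.4]
width: 0.0003
```

Emit:
{"name": "move_arm", "arguments": {
  "deltas": [
    {"dp": [0,1.5,0],"rotation": [0,0,0]},
    {"dp": [0,1.5,0],"rotation": [0,0,0]},
    {"dp": [0,1.5,0],"rotation": [0,0,0]}
  ]
}}

```text
t: 11.65
eef_pos: [0.5815, -0.0568, 0.1504]
ee_rot: [-1.575, 0.0, 1.448]
force: [-1.3, -0.4, 4.8]
width: 0.0009
```

Contact came at about z 0.156, and the lid is sliding down at 3–5 N. I'll keep pressing until it stops.

Emit:
{"name": "move_arm", "arguments": {
  "deltas": [
    {"dp": [0,1.5,0],"rotation": [0,0,0]},
    {"dp": [0,1.5,0],"rotation": [0,0,0]},
    {"dp": [0,1.5,0],"rotation": [0,0,0]}
  ]
}}

```text
t: 11.9
eef_pos: [0.5816, -0.0568, 0.1482]
ee_rot: [-1.576, 0.001, 1.449]
force: [-9.4, 3.9, 22.0]
width: 0.0005
```

Emit:
{"name": "move_arm", "arguments": {
  "deltas": [
    {"dp": [0,1.5,0],"rotation": [0,0,0]},
    {"dp": [0,1.5,0],"rotation": [0,0,0]}
  ]
}}

```text
t: 12.07
eef_pos: [0.5815, -0.0568, 0.1482]
ee_rot: [-1.577, 0.001, 1.45]
force: [-6.2, 2.9, 15.8]
width: 0.0004
```

It stopped hard at z 0.148, the height given for the seated boss. Now I'll lift off straight up and check.

Emit:
{"name": "move_arm", "arguments": {
  "deltas": [
    {"dp": [0,-5,0],"rotation": [0,0,0]},
    {"dp": [0,-20,0],"rotation": [0,0,0]},
    {"dp": [0,-38,0],"rotation": [0,0,0]},
    {"dp": [15,-35,0],"rotation": [0,0,0]},
    {"dp": [25,-25,0],"rotation": [0,0,0]}
  ]
}}

```text
t: 12.48
eef_pos: [0.5817, -0.0193, 0.2673]
ee_rot: [-1.563, 0.005, 1.445]
force: [2.0, 0.4, -0.2]
width: 0.0003
```

Emit:
{"name": "move_arm", "arguments": {
  "deltas": [
    {"dp": [25,-10,0],"rotation": [0,0,0]},
    {"dp": [15,0,0],"rotation": [0,0,0]},
    {"dp": [0,0,0],"rotation": [0,0,0]},
    {"dp": [0,0,0],"rotation": [0,0,0]}
  ]
}}

```text
t: 12.82
eef_pos: [0.591, 0.0254, 0.2846]
ee_rot: [-1.575, -0.0, 1.447]
force: [-0.6, 0.1, 0.8]
width: 0.0006
```

```bash
python3 meas.py w8 .126
python3 - <<'E'
from h import *
i=cv2.imread('pics/w8.png');cv2.imwrite('pics/w8z.png',cv2.resize(i[20:210,150:370],None,fx=3,fy=3,interpolation=cv2.INTER_CUBIC))
f,s=[np.load('w8.npz',allow_pickle=True)[k][0] for k in 'fs']
P=cloud(f,s);D=np.hypot(P[...,0]-C[0],P[...,1]-C[1]);m=(D<.072)&(abs(P[...,2]-.126)<.005);q=P[m]
a=np.linalg.lstsq(np.c_[q[:,:2]-C,np.ones(len(q))],q[:,2],rcond=None)[0];print('plane',a.round(4))
save('scene8',arm.grab_frame('scene'))
E
```

```text
[0.59101124 0.0253535  0.28455268] [ 0.02   0.007  0.001 -0.004  0.008 -0.009]
lid [ 0.5796 -0.0575  0.0754] plate z 0.1269
boss z 0.1489
bar axis 172.14 [ 0.5804 -0.057 ]
notch -7.21 44
lug [ 0.6669 -0.0685  0.1293] -7.24 176
plane [-0.0006 -0.0008  0.1268]
```

View pics/w8z.png

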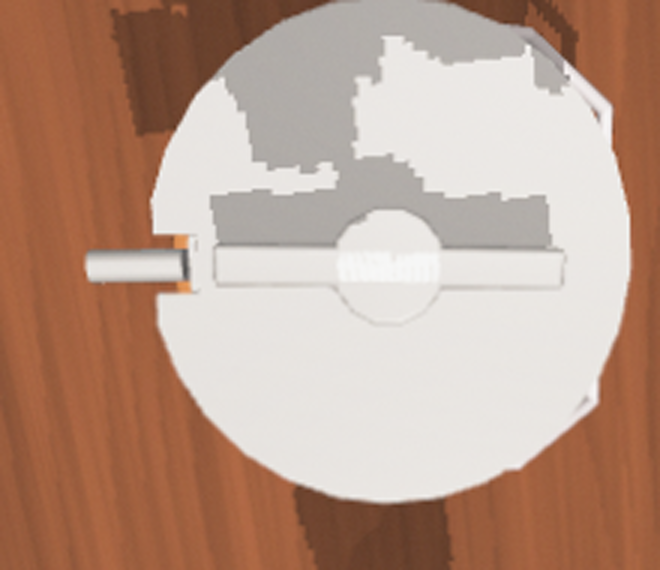

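View pics/scene8.png

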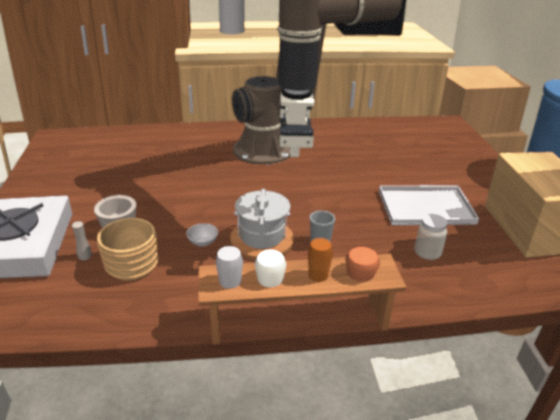

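The plate dropped 8.9 mm (0.1358 to 0.1269), lies level, and the lug sits in the notch at zoom (185,265). The bystanders look unmoved and the arm is clear, so I'll hand in.

```bash
python3 -c "
from station import arm
print(arm.get_state()['force'],arm.job_done())"
```

```text
the job is handed in; nothing more can be done
[ 0.17623396 -0.50253496 -0.17012283] None
```

The lid is turned, pressed home on the rim, and the job is handed in at about 13 s of the 64 s allowed. With the shut fingertips against the bar end opposite the notch, I turned the lid about 126° clockwise. A look then showed it 3.7° short, so I nudged it once more and pressed on the boss until it stopped.

**Last checks:**
- **Seating:** the plate and the boss top each dropped 8.9 mm, against 9 mm expected, and the plate is level within 0.001 rad.
- **Alignment:** the notch is at −7.2° and the lug at −7.2°.
- **Force:** the tool read about 4 N while the lid slid, with a peak reading of about 24 N at the stop.
- **Surroundings:** the bystanders look unmoved by eye in the scene picture, which I did not measure, and the arm stands well clear.

**Disagreements:**
- **Height:** depth readings are 0.8–0.9 mm higher than the text's heights, both before and after pressing. That is within calibration.
- **Lid centre:** it measured about 2 mm away from its first position after the turn. The stub's play and the 2 mm camera calibration could explain this.

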